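# Nest the tall tapered beaker in the short tapered one

## Robot

A 6-joint arm with a two-finger parallel gripper is mounted at the origin on a cart in front of the work surface, level with it; the furniture and walls round the work are solid. World frame = base frame: x ahead of the robot, y to its left, z up, the work surface at z = 0. Lengths are in mm, angles in rad, forces in N, time in s.
With the tool pointing down it reaches from about 275 to 750 mm from the base axis. Payload 10.2 kg.
Tool frame: the origin (TCP) lies at the very end of the fingers, on their centre line; the grasp point (between the pads) lies 19 mm behind it; z points along the fingers, y is the line along which they close (so a half turn about z gives the same grasp; the last joint's range is limited). The gripper opens to 85 mm and grips with 20 to 120 N. Pads are 22 mm wide; open, the fingers measure 114 mm over their backs; the gripper's body (76 mm by 85 mm) begins 54 mm behind the grasp point. The pads swing forward as they close: fully open they stand 13 mm farther back than shut.
Start: joints at [0.946, 0.313, 1.498, -0, 1.331, -0.223], TCP at [205.328, 483.189, 231.294] pointing down, gripper open.
Joint ranges: [-2.94, 2.94], [-0.97, 2.17], [0.19, 2.56], [-1.23, 4.37], [0.02, 3.11], [-2.88, 2.88]. Speed limits (rad/s): [2.39, 2.39, 3.01, 3.14, 3.14, 3.14].

## Interface

Orientations are given as a unit quaternion [w, x, y, z].
In Python, from rig import ctrl, optics gives the robot as it stands. The module is installed in compiled form; this text tells all that it offers.
- The arm moves only by the shell command python3 -m handwheel 'ROWS' [FORCE]. ROWS is JSON, a list that holds one entry, the list of rows, each a list of 5 numbers: the gripper command: -1 is fully open, 1 is shut, values between are in proportion, then the shift along the world's x, y, z in units of 50 mm (1.0 is 50 mm), then the turn about the world's z in units of 8 degrees (1.0 is 8 degrees). In form: [[[gripper, tx, ty, tz, twist], ...]]. A call has 1 to 10 rows; each row shifts and turns the commanded pose from where the row before left it; what a row does not reach is not made up. A row lasts 1/10 s, in which the tool goes at most 50 mm and 8.59 degrees, less where a joint would pass 70% of its speed; a pose out of reach is approached as far as the arm can. A call is refused whole if a number of a shift passes 1 or a number of a turn 1, either way. A call with a gripper value outside its range is refused whole. The fingers move at their own pace and stop on an object; FORCE is the grip in N (left out, the last holds). Time passes only in rows, so rows that do not move let the fingers close. It gives the time, the measured TCP pose, the force, the opening and the grip force at its end, in the units of the state.
- ctrl.sense(): the state, without advancing time (a new reading comes with each control period).
- optics.capture(name): name is "side" or "top"; returns a dict with "img" (384x512x3 uint8, blue, green, red), "K" (3x3 intrinsics, pixels), "dist_coeffs" ([k1, k2, p1, p2, k3] as OpenCV has them; the pictures are not rectified), "R" (3x3) and "t" (3): a world point X has camera coordinates R X + t. Camera axes: x right, y down, z forward; pixel columns grow to the right and rows downward; lengths in mm; the calibration is good to about 2 mm. A picture is of the moment at which its call begins. There is no depth.
- ctrl.finish_job(): hands the job in; it is judged then, once.
The state is a dict: "time_s": time; "joints": joint angles; "dq": joint speeds; "tau": joint torques, N m; "eef_pos": TCP position; "ee_rot": TCP orientation; "force": force on the tool from outside, world axes, zero at the start; "wrist_torque": the same for the moment, N m; "grip_width": opening from 0.0 (shut) to 1.0 (fully open); "grip_force": force on a finger pad.
Only numpy, scipy, OpenCV 4.12 (cv2) and the standard library are available. Lean on these libraries where they do the work, as an engineer would, in place of code of your own. Each camera call takes 0.05 s, during which the arm holds its last target. There are 200 camera calls.

## Task

Put the tall tapered beaker away by nesting it upright inside the short tapered beaker (not in the straight-sided pot or the mug). Lower it gently until it just rests there, let go without dropping it or pressing it tight, and leave the short beaker, the pot and the mug standing where they are.

Things in the scene. Friction and masses are not known exactly. Their poses are not given: they have to be found in the camera images.
- tall_beaker: The beaker to move: the tallest of three white stoneware vessels with a clay-red foot edge, round, open at the top, no handle, tapered. 105 mm high; outer diameter 34 mm at the foot growing evenly to 65.5 mm at the rim (61 mm at 16 mm below the rim), wall 4 mm, about 0.2 kg. Stands upright. Origin: centre of its underside; z up along its axis.
- short_beaker: Receives it: same white stoneware and taper, no handle, 80 mm high, outer diameter 37 mm at the foot, 61 at the rim; mouth 52 mm inside, narrowing down. Loose, 0.3 kg. Nested, the tall one's wall rests in the mouth, its underside about 25 mm above this origin. Touching down at 5 to 10 N is harmless; harder pushes wedge it. Origin: centre of underside; z up.
- straight_pot: Bystander: white stoneware pot with straight upright sides, no handle, 66 mm diameter, 70 mm high, 58 mm wide inside. Loose. Origin: centre of its underside; z up.
- mug: Bystander: teal mug, body about 68 mm across, 99 mm with its handle, 73 mm high. Loose. Origin: on its underside, under the middle of body and handle together; z up.
Mind the look-alikes: they are no part of the job. What is shaped like the tall_beaker but blue or purple is not meant.

How it is judged (in metres and radians):
On the way:
1. the tall beaker is lifted clear of the worktop (height (world z) of tall_beaker above 0.06 m), for 0.1 s.
At the end, for the whole second after the job is handed in: The tall beaker stands released and at rest in the short one: axes within 10 mm, its underside 12 to 40 mm above the short one's, tilted less than 0.17 rad; the short beaker stands on the worktop; short beaker, pot and mug are upright within 0.1 rad (z of tall_beaker in the frame of short_beaker between 0.012 and 0.04 m and horizontal distance between tall_beaker and short_beaker below 0.01 m and angle between tall_beaker's own z axis and vertical below 0.17 rad and angle between each of short_beaker, straight_pot, mug's own z axis and vertical below 0.1 rad and height (world z) of short_beaker below 0.006 m and linear speed of each of tall_beaker, short_beaker below 0.02 m/s); the robot touches nothing.
It fails at once if the tall beaker is dropped or pressed tight into the short one (more than 150 N between them) (contact force between tall_beaker and short_beaker above 150 N).
It fails at once if the short beaker is shifted by more than 40 mm (distance of short_beaker from where it was at the start of the episode above 0.04 m).
It fails at once if the pot or the mug is shifted by more than 30 mm (distance of any of straight_pot, mug from where it was at the start of the episode above 0.03 m).
It also fails if it takes over 43 s, if anything falls off the work surface, if the arm or the gripper's body presses on something with over 40 N, if the wrist force passes 120 N, or if a joint passes its speed limit or range.

## Working session

There is one attempt and no reset: what is moved stays moved. The work goes in short steps, Python scripts to look and compute and a shell command to move; the robot and the scene stay as the last step left them, time stands still between calls to the robot, and variables do not carry over. Pictures are saved under pics/ and viewed, at most 10 in all, crops included, and the job is handed in when it is done.

```bash
mkdir -p pics
python3 - <<'E'
from rig import ctrl, optics
import cv2,numpy as np
for n in("side","top"):
    c=optics.capture(n); cv2.imwrite(f"pics/{n}0.png",c["img"]); print(n,c["K"],c["dist_coeffs"],c["R"],c["t"])
s=ctrl.sense();print(s)
E
```

```text
side [[419.21509341   0.         251.51602882]
 [  0.         419.21509341 189.54625528]
 [  0.           0.           1.        ]] [-0.06084343  0.          0.          0.          0.        ] [[ 0.9014273  -0.43291227 -0.00397327]
 [-0.18927521 -0.38582921 -0.90294558]
 [ 0.38936322  0.81469184 -0.42973654]] [-434.35273655  141.23544732  830.46838226]
top [[385.81145349   0.         252.55578096]
 [  0.         385.81145349 193.76760026]
 [  0.           0.           1.        ]] [0.04027103 0.         0.         0.         0.        ] [[-0.01767297 -0.99929579  0.03309969]
 [-0.99969653  0.01709247 -0.01773963]
 [ 0.01716138 -0.03340316 -0.99929461]] [ 10.7041799  482.86195272 881.91259692]
{'time_s': 0.1, 'joints': array([ 9.45619121e-01,  3.13395725e-01,  1.49833996e+00,  3.16898088e-06,
        1.33100721e+00, -2.23397820e-01]), 'dq': array([-0.00168732, -0.00289088, -0.00070853, -0.00035848, -0.00071217,
        0.00138515]), 'tau': array([ 2.96974104e-03, -4.12899470e+01, -2.60142195e+01, -1.49032244e-04,
        3.08843577e-03,  5.01911217e-06]), 'eef_pos': array([205.18006475, 483.00271027, 230.79940688]), 'ee_rot': array([-2.38163917e-04,  1.99541547e-01,  9.79889198e-01, -5.23493824e-04]), 'force': array([ 0.04526333, -0.77223953,  0.11927804]), 'wrist_torque': array([ 0.00730814, -0.00709965, -0.01700704]), 'grip_force': 0.0, 'grip_width': 0.9977995630345905}
```

View pics/top0.png

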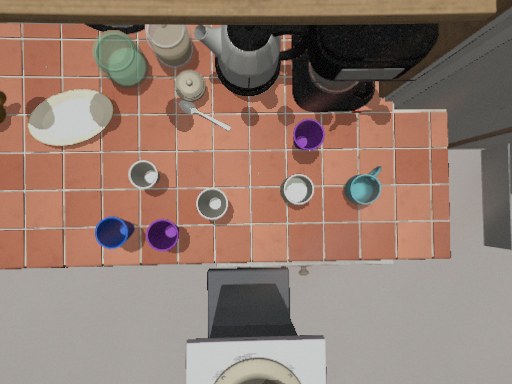

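View pics/side0.png

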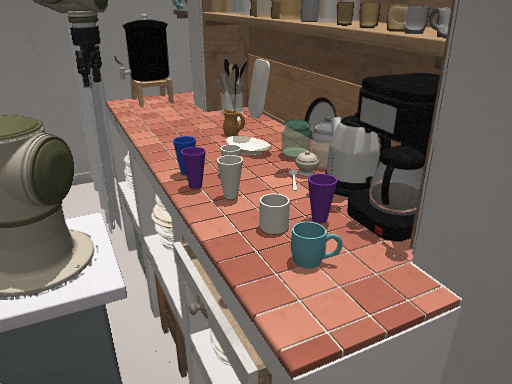

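The top view shows white vessels at (144,175), (212,204) and (298,190). The last is the straight pot. Purple ones are at (163,236) and (308,135), blue at (114,233), and the teal mug at (365,188). In the side view the white ones are at (231,175), which looks tall, (231,155), partly hidden, and the pot at (274,215). I'll crop in closer.

Run:
```python
import cv2,numpy as np
t=cv2.imread("pics/top0.png");s=cv2.imread("pics/side0.png")
a=cv2.resize(t[150:230,120:240],None,fx=6.5,fy=6.5,interpolation=cv2.INTER_CUBIC)
b=cv2.resize(s[130:210,170:270],None,fx=7,fy=7,interpolation=cv2.INTER_CUBIC)
cv2.imwrite("pics/ct.png",a);cv2.imwrite("pics/cs.png",b)
```

```text
(no output)
```

View pics/ct.png

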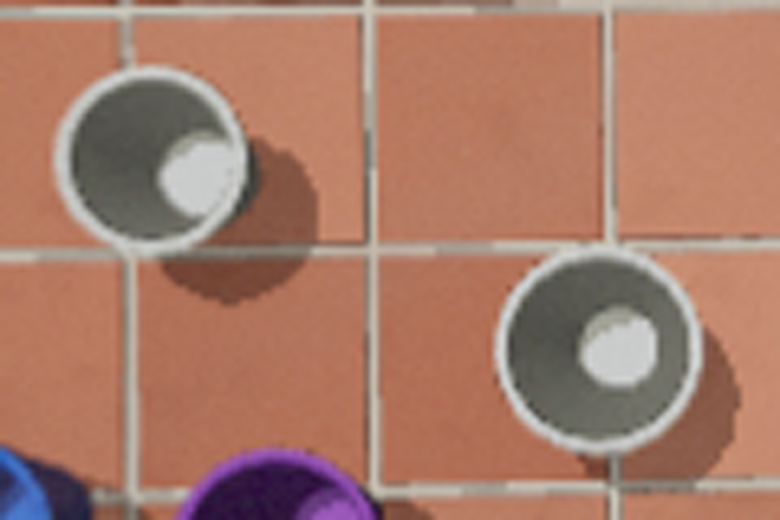

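View pics/cs.png

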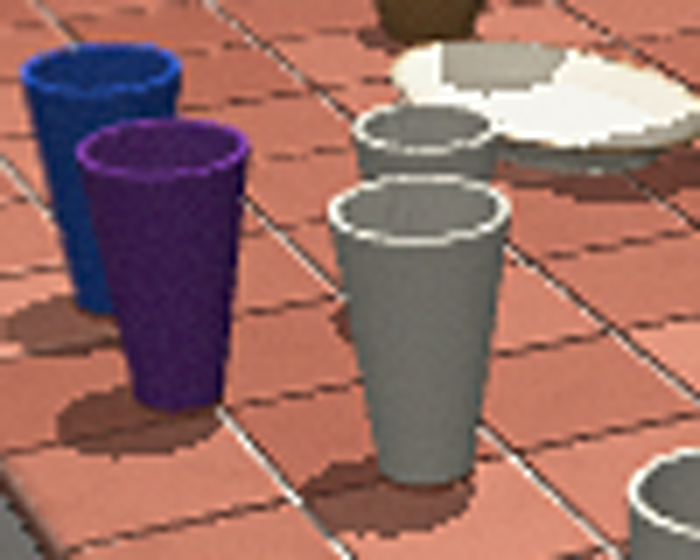

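The tall beaker is at top (212,203) and side (230,160): white and tallest, with a rim 32 px wide. The short beaker is at top (143,174), with a rim 30 px wide. The blue and purple ones are rejected by colour. Next I compute positions.

```bash
cat > h.py <<'E'
from rig import ctrl, optics
import cv2,numpy as np
def ray(c,px,z):
    p=cv2.undistortPoints(np.array([[px]],float),c["K"],c["dist_coeffs"])[0,0]
    d=c["R"].T@np.array([p[0],p[1],1]); o=-c["R"].T@c["t"]
    return (o+d*(z-o[2])/d[2])[:2]
def proj(c,X): return cv2.projectPoints(np.array(X,float).reshape(-1,3),cv2.Rodrigues(np.array(c["R"]))[0],np.array(c["t"]),c["K"],c["dist_coeffs"])[0][:,0]
def rim(c,xy,z,d):
    a=np.linspace(0,2*np.pi,72); p=proj(c,np.c_[xy[0]+d/2*np.cos(a),xy[1]+d/2*np.sin(a),a*0+z])
    return np.r_[p.min(0),p.max(0)]
E
python3 - <<'E'
from h import *
np.set_printoptions(precision=1,suppress=True)
T=optics.capture("top");S=optics.capture("side")
f=lambda p,k,o:(np.array(p)+.5)/k-.5+np.array(o)
tt=f((599,349),6.5,(120,150));ts=f((151,161.5),6.5,(120,150))
st=f((420,209),7,(170,130))
A=ray(T,tt,105);B=ray(T,ts,80)
print("tall",A,ray(S,st,105),"short",B)
print(rim(T,A,105,65.5),rim(T,B,80,61),"meas",f((495,243),6.5,(120,150)),f((703,455),6.5,(120,150)),f((54,66),6.5,(120,150)),f((248,257),6.5,(120,150)))
print(rim(S,A,105,65.5),rim(S,B,80,61),"meas",f((329,175),7,(170,130)),f((511,243),7,(170,130)),"short",f((353,103),7,(170,130)),f((495,180),7,(170,130)))
for n,p,z in(("pot",(298.5,190),70),("mug",(365,189),73),("purple",(163,236),105),("blue",(114,233),105),("purple2",(308,135),105)):print(n,ray(T,p,z))
s=ctrl.sense();print(s["time_s"])
E
```

```text
tall [463.4  88.8] [463.4  86. ] short [525.7 232. ]
[195.5 187.1 227.9 219.5] [127.9 159.7 157.7 189.1] meas [195.7 187. ] [227.7 219.6] [127.9 159.7] [157.7 189.1]
[215.9 154.4 242.3 164. ] [219.2 143.7 240.7 151. ] meas [216.6 154.6] [242.6 164.3] short [220.  144.3] [240.3 155.3]
pot [488.2 -93.7]
mug [ 487.9 -235.4]
purple [399.4 187.3]
blue [407.7 283.8]
purple2 [ 599.6 -110. ]
0.2
```

```bash
R='' ; python3 -m handwheel '[[[-1,0.26,-0.4,0,0],[-1,0.26,-0.4,0,0],[-1,0.26,-0.4,0,0],[-1,0.26,-0.4,0,0],[-1,0.26,-0.4,0,0],[-1,0.26,-0.4,0,0],[-1,0.26,-0.4,0,0],[-1,0.26,-0.4,0,0],[-1,0.26,-0.4,0,0],[-1,0.26,-0.4,0,0]]]' 30
python3 -m handwheel '[[[-1,0.26,-0.4,0,0],[-1,0.26,-0.4,0,0],[-1,0.26,-0.4,0,0],[-1,0.26,-0.4,0,0],[-1,0.26,-0.4,0,0],[-1,0.26,-0.4,0,0],[-1,0.26,-0.4,0,0],[-1,0.26,-0.4,0,0],[-1,0.2,-0.4,0,0],[-1,0,0,0,0]]]'
```

```text
time_s: 1.2
eef_pos: [335.7, 282.3, 231.3]
ee_rot: [-0.0, 0.2, 0.98, -0.0]
force: [0.1, -0.2, 0.8]
grip_width: 1.001
grip_force: 0.0
time_s: 2.2
eef_pos: [450.1, 101.4, 231.0]
ee_rot: [-0.0, 0.201, 0.98, -0.0]
force: [-0.5, 0.4, 0.9]
grip_width: 1.0
grip_force: 0.0
```

```bash
python3 -m handwheel '[[[-1,0.27,-0.28,0,0],[-1,0,0,-0.5,0],[-1,0,0,-0.5,0],[-1,0,0,-0.5,0],[-1,0,0,-0.5,0],[-1,0,0,0,0]]]'
python3 - <<'E'
from h import *
for i,(n,y,x) in enumerate((("top",(130,260),(140,290)),("side",(60,200),(160,320)))):
    c=optics.capture(n)["img"]; im=cv2.resize(c[y[0]:y[1],x[0]:x[1]],(400,380),interpolation=cv2.INTER_CUBIC); r=im if i==0 else np.hstack([r,im])
cv2.imwrite("pics/pre.png",r)
E
```

```text
time_s: 2.8
eef_pos: [461.5, 89.3, 128.8]
ee_rot: [-0.003, 0.199, 0.98, -0.0]
force: [-0.3, -0.2, 0.1]
grip_width: 1.001
grip_force: 0.0
```

View pics/pre.png

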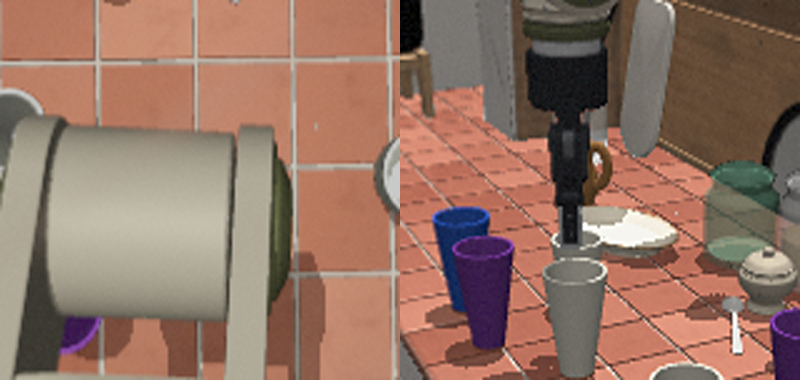

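The fingers hang just over the tall beaker: tips at about (569,240), rim centre at (576,272) in the side crop. They need roughly 2–3 mm more to the camera's right. I'll correct that, descend and close.

```bash
python3 -m handwheel '[[[-1,0.06,-0.04,0,0],[-1,0,0,-0.3,0],[-1,0,0,-0.3,0],[-1,0,0,-0.3,0],[-1,0,0,-0.3,0],[-1,0,0,0,0],[-1,0,0,0,0]]]' 30
python3 - <<'E'
from h import *
c=optics.capture("side")["img"]; cv2.imwrite("pics/dn.png",cv2.resize(c[80:200,160:300],None,fx=4,fy=4,interpolation=cv2.INTER_CUBIC))
E
```

```text
time_s: 3.6
eef_pos: [466.6, 87.1, 72.4]
ee_rot: [0.001, 0.2, 0.98, 0.0]
force: [-0.2, 0.1, -0.7]
grip_width: 0.996
grip_force: 0.0
```

View pics/dn.png

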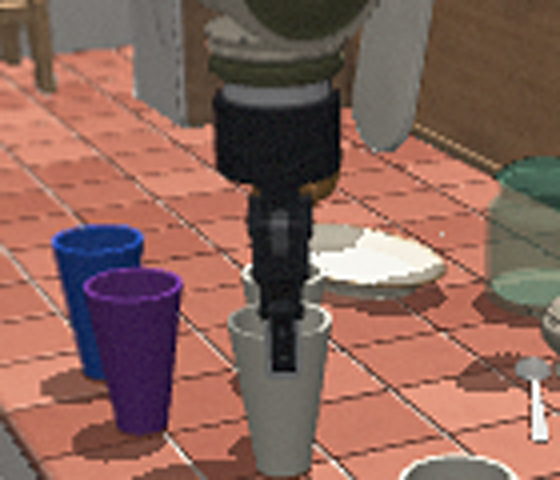

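The finger straddles the near wall at x≈284 against a rim centre of x≈280, so it is about 2–3 mm too far in +x. I'll correct, lower a bit and close.

```bash
python3 -m handwheel '[[[-1,-0.05,0.02,-0.08,0],[-1,0,0,0,0],[1,0,0,0,0],[1,0,0,0,0],[1,0,0,0,0],[1,0,0,0,0],[1,0,0,0,0],[1,0,0,0,0],[1,0,0,0,0],[1,0,0,0,0]]]' 30; python3 -m handwheel '[[[1,0,0,0,0],[1,0,0,0,0],[1,0,0,0,0]]]'
```

```text
time_s: 4.65
eef_pos: [463.8, 88.1, 68.0]
ee_rot: [0.001, 0.199, 0.98, -0.0]
force: [-0.8, 0.1, 5.8]
grip_width: 0.734
grip_force: 31.6
time_s: 4.95
eef_pos: [463.8, 88.1, 68.0]
ee_rot: [0.001, 0.199, 0.98, -0.0]
force: [-2.1, -0.2, 5.9]
grip_width: 0.736
grip_force: 31.6
```

```bash
python3 -m handwheel '[[[1,0,0,0.1,0],[1,0,0,0.2,0],[1,0,0,0.4,0],[1,0,0,0.5,0],[1,0,0,0.5,0],[1,0,0,0.5,0],[1,0,0,0.3,0],[1,0,0,0.1,0],[1,0,0,0,0],[1,0,0,0,0]]]' 35
python3 - <<'E'
from h import *
c=optics.capture("side")["img"]; t=optics.capture("top")["img"]
z=lambda a:cv2.resize(a,(400,400),interpolation=cv2.INTER_CUBIC)
cv2.imwrite("pics/up.png",np.hstack([z(c[60:200,170:310]),z(t[120:260,110:250])]))
E
```

```text
time_s: 5.95
eef_pos: [462.9, 88.2, 196.5]
ee_rot: [-0.001, 0.2, 0.98, -0.0]
force: [0.3, 0.4, -2.5]
grip_width: 0.736
grip_force: 39.2
```

View pics/up.png

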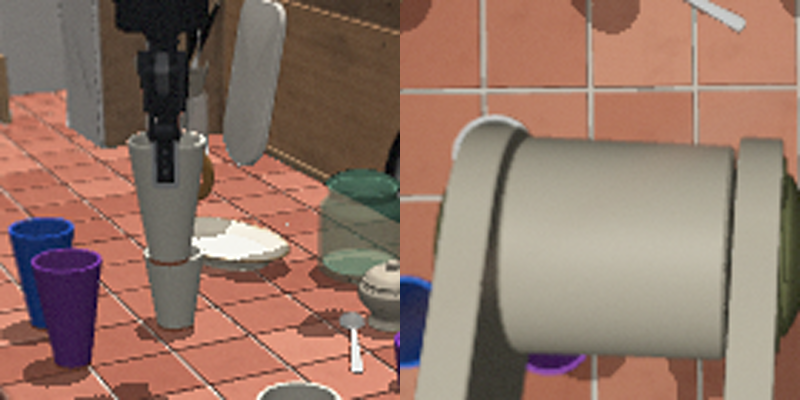

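The beaker is lifted upright: side-crop rim at (168,140), foot at (173,258). The short beaker's rim is visible at about (174,255) and undisturbed. Now I move over it.

```bash
python3 -m handwheel '[[[1,0.06,0.14,0,0],[1,0.12,0.28,0,0],[1,0.16,0.36,0,0],[1,0.16,0.36,0,0],[1,0.16,0.36,0,0],[1,0.16,0.36,0,0],[1,0.16,0.36,0,0],[1,0.14,0.32,0,0],[1,0.1,0.24,0,0],[1,0.04,0.08,0,0]]]'
python3 -m handwheel '[[[1,0,0,0,0],[1,0,0,-0.2,0],[1,0,0,-0.2,0],[1,0,0,-0.2,0],[1,0,0,0,0],[1,0,0,0,0],[1,0,0,0,0]]]'
python3 - <<'E'
from h import *
np.set_printoptions(precision=1,suppress=True)
S=optics.capture("side");T=optics.capture("top")
z=lambda a:cv2.resize(a,(400,400),interpolation=cv2.INTER_CUBIC)
cv2.imwrite("pics/ov.png",np.hstack([cv2.resize(S["img"][75:175,190:270],(480,600),interpolation=cv2.INTER_CUBIC),cv2.resize(T["img"][120:220,90:143],(318,600),interpolation=cv2.INTER_CUBIC)]))
p=ctrl.sense()["eef_pos"]; b=p[2]-68
print(p,"axis foot,rim px",proj(S,[[p[0],p[1],b],[p[0],p[1],b+105],[525.7,231,80],[525.7,231,0]]),rim(S,p[:2],b,34),rim(S,p[:2],b+105,65.5),rim(S,(525.7,231),80,61))
E
```

```text
time_s: 7.05
eef_pos: [526.3, 232.6, 196.5]
ee_rot: [-0.0, 0.199, 0.98, -0.0]
force: [-0.9, 0.8, -2.8]
grip_width: 0.732
grip_force: 39.2
time_s: 7.75
eef_pos: [526.5, 231.2, 167.7]
ee_rot: [0.0, 0.2, 0.98, 0.0]
force: [-0.5, -0.1, -2.5]
grip_width: 0.733
grip_force: 39.3
[526.5 231.2 167.7] axis foot,rim px [[230.2 140.7]
 [229.2 104. ]
 [230.1 147.4]
 [230.8 173.3]] [224.1 138.8 236.2 142.7] [217.1 101.1 241.2 107. ] [219.3 143.8 240.8 151.1]
```

View pics/ov.png

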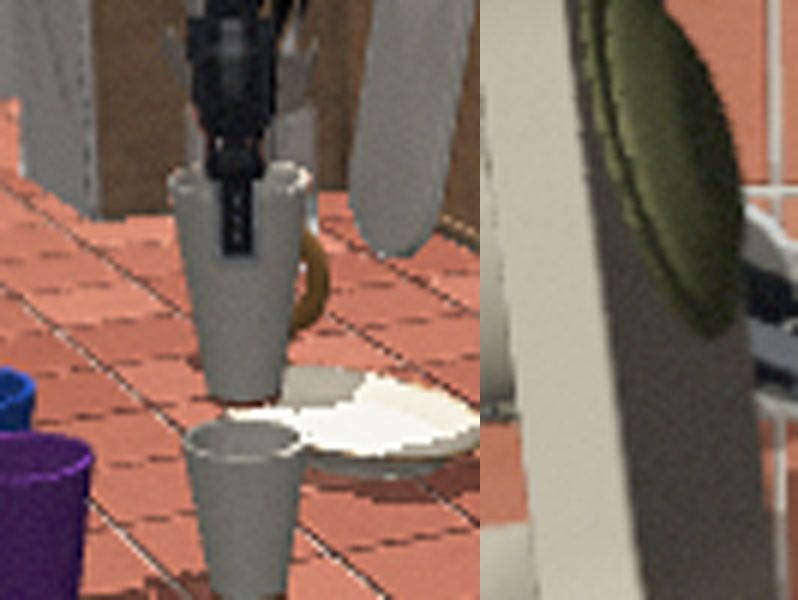

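The foot centre (244,390) and the short rim centre (244,440) line up in the side crop, and the prediction agrees within 0.2 px. Lowering now.

```bash
python3 -m handwheel '[[[1,0,0,-0.2,0],[1,0,0,-0.2,0],[1,0,0,-0.2,0],[1,0,0,-0.2,0],[1,0,0,-0.2,0],[1,0,0,-0.15,0],[1,0,0,0,0],[1,0,0,0,0]]]'
```

```text
time_s: 8.65
eef_pos: [526.5, 231.2, 109.9]
ee_rot: [0.0, 0.2, 0.98, 0.0]
force: [-0.2, -0.1, -3.0]
grip_width: 0.736
grip_force: 39.3
```

```bash
python3 -m handwheel '[[[1,-0.01,0,-0.04,0],[1,0,0,-0.04,0],[1,0,0,0,0],[1,0,0,0,0]]]'; python3 -c "
from rig import ctrl;print(ctrl.sense()['force'],ctrl.sense()['wrist_torque'])"
```

```text
time_s: 9.05
eef_pos: [525.9, 231.2, 105.9]
ee_rot: [0.0, 0.2, 0.98, 0.0]
force: [0.5, 0.2, -2.7]
grip_width: 0.738
grip_force: 39.3
[ 0.49890513  0.24510654 -2.65077609] [-0.02213973 -0.03179668  0.02156108]
```

```bash
python3 -m handwheel '[[[1,0,0,-0.04,0],[1,0,0,-0.04,0],[1,0,0,-0.04,0],[1,0,0,0,0],[1,0,0,0,0]]]'
```

```text
time_s: 9.55
eef_pos: [525.8, 231.2, 99.7]
ee_rot: [-0.0, 0.2, 0.98, -0.0]
force: [-0.5, -0.7, -2.9]
grip_width: 0.73
grip_force: 39.3
```

```bash
python3 -m handwheel '[[[1,0,0,-0.03,0],[1,0,0,0,0],[1,0,0,0,0]]]'
```

```text
time_s: 9.85
eef_pos: [525.8, 231.2, 98.3]
ee_rot: [-0.0, 0.2, 0.98, -0.0]
force: [0.3, 0.1, -2.8]
grip_width: 0.734
grip_force: 39.3
```

```bash
python3 -m handwheel '[[[1,0,0,-0.03,0],[1,0,0,0,0],[1,0,0,0,0]]]'
```

```text
time_s: 10.15
eef_pos: [525.9, 231.2, 96.8]
ee_rot: [0.0, 0.2, 0.98, 0.0]
force: [0.7, 1.0, -2.7]
grip_width: 0.735
grip_force: 39.3
```

```bash
python3 -m handwheel '[[[1,0,0,-0.02,0],[1,0,0,0,0],[1,0,0,0,0]]]'
```

```text
time_s: 10.45
eef_pos: [525.8, 231.2, 95.8]
ee_rot: [-0.0, 0.2, 0.98, 0.0]
force: [0.5, 0.4, -2.2]
grip_width: 0.732
grip_force: 39.3
```

```bash
python3 -m handwheel '[[[1,0,0,-0.02,0],[1,0,0,0,0],[1,0,0,0,0]]]'
```

```text
time_s: 10.75
eef_pos: [525.8, 231.2, 94.7]
ee_rot: [0.0, 0.2, 0.98, 0.0]
force: [0.8, 1.5, -2.7]
grip_width: 0.733
grip_force: 39.3
```

```bash
python3 -m handwheel '[[[1,0,0,-0.02,0],[1,0,0,0,0],[1,0,0,0,0]]]'
```

```text
time_s: 11.05
eef_pos: [526.0, 231.3, 94.1]
ee_rot: [0.0, 0.2, 0.98, 0.0]
force: [0.6, 1.4, 0.6]
grip_width: 0.73
grip_force: 39.4
```

```bash
python3 -m handwheel '[[[1,0,0,-0.01,0],[1,0,0,0,0],[1,0,0,0,0]]]'
```

```text
time_s: 11.35
eef_pos: [526.2, 231.3, 93.9]
ee_rot: [0.001, 0.2, 0.98, 0.0]
force: [0.7, 0.9, 5.9]
grip_width: 0.735
grip_force: 39.6
```

Contact is at about 8 N, so I release gradually.

```bash
python3 -m handwheel '[[[1,0,0,0,0],[-0.4,0,0,0,0],[-0.45,0,0,0,0],[-0.5,0,0,0,0],[-0.55,0,0,0,0],[-0.6,0,0,0,0],[-0.7,0,0,0,0],[-0.8,0,0,0,0],[-1,0,0,0,0],[-1,0,0,0,0]]]' 20;  python3 -m handwheel '[[[-1,0,0,0,0],[-1,0,0,0,0]]]'
python3 - <<'E'
from h import *
S=optics.capture("side")
cv2.imwrite("pics/rel.png",cv2.resize(S["img"][75:195,190:280],(600,600*4//3*3//4),interpolation=cv2.INTER_CUBIC))
E
```

```text
time_s: 12.35
eef_pos: [525.8, 231.2, 93.2]
ee_rot: [-0.0, 0.2, 0.98, -0.0]
force: [-0.3, -0.6, -0.4]
grip_width: 1.001
grip_force: 0.0
time_s: 12.55
eef_pos: [525.8, 231.2, 93.3]
ee_rot: [0.0, 0.2, 0.98, 0.0]
force: [0.2, -0.6, 0.1]
grip_width: 0.999
grip_force: 0.0
```

View pics/rel.png

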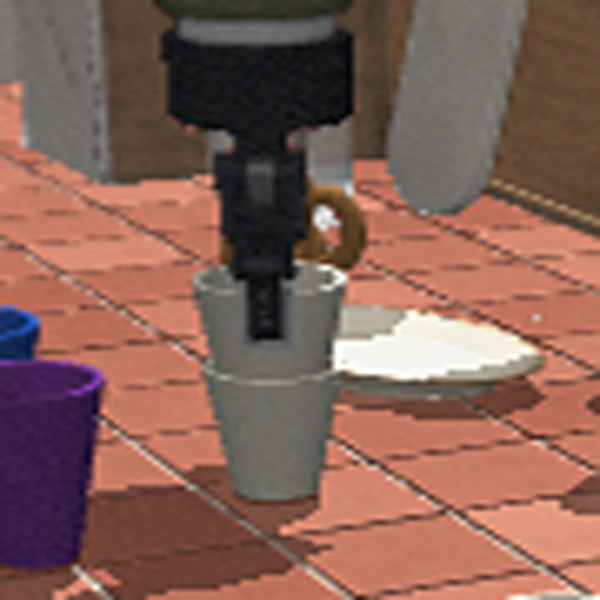

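The beaker is nested upright, with its rim at (270,280) above the short rim at (270,370), and the fingers are open and free. Retreating straight up.

```bash
python3 -m handwheel '[[[-1,0,0,0.1,0],[-1,0,0,0.2,0],[-1,0,0,0.3,0],[-1,0,0,0.4,0],[-1,0,0,0.4,0],[-1,0,0,0.4,0],[-1,0,0,0.4,0],[-1,0,0,0.2,0],[-1,0,0,0,0],[-1,0,0,0,0]]]'
python3 - <<'E'
from h import *
S=optics.capture("side")
cv2.imwrite("pics/end.png",cv2.resize(S["img"][90:290,170:370],(600,600),interpolation=cv2.INTER_CUBIC))
E
```

```text
time_s: 13.6
eef_pos: [525.6, 231.1, 212.7]
ee_rot: [-0.0, 0.2, 0.98, -0.0]
force: [0.3, 0.4, 0.6]
grip_width: 1.001
grip_force: 0.0
```

View pics/end.png

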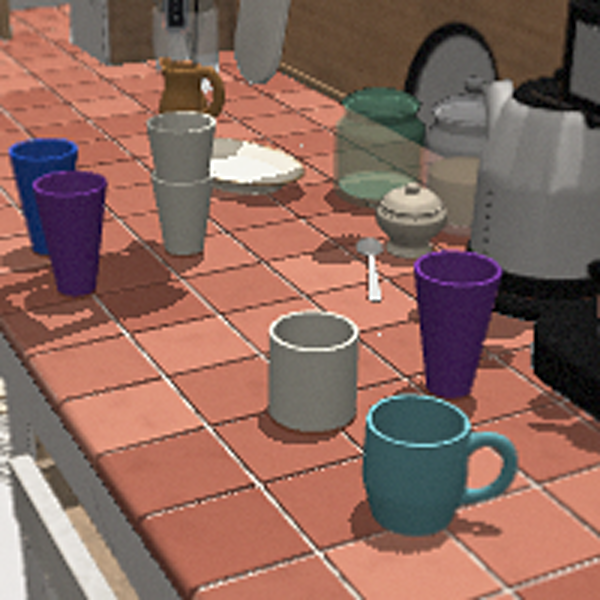

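The beakers stand nested and upright at about (182,180), the pot (313,370) and mug (415,465) are untouched, and the gripper is clear. Handing in.

```bash
python3 -c "
from rig import ctrl;print(ctrl.finish_job())"
```

```text
the job is handed in; nothing more can be done
None
```

The tall beaker is nested upright in the short one and released after touching down at about 8 N; the pot and mug were not touched, and the job was handed in at about 13.6 s (no verdict was returned).

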